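Lock the yellow cover screw of a control box with a flat driver

ROBOT

A 7-joint arm with a two-finger parallel gripper is mounted at the origin on the work surface. World frame = base frame: x ahead of the robot, y to its left, z up, the work surface at z = 0. Lengths are in m, angles in rad, forces in N, time in s.
With the tool pointing down it reaches from about 0.4 to 0.875 m from the base axis. Payload 6.5 kg.
Tool frame: the origin (TCP) lies midway between the tips of the shut fingers; the grasp point (between the pads) lies 19 mm behind it; z points along the fingers, x is the direction in which the jaws open and shut, and the axes are right-handed (so a half turn about z gives the same grasp; the last joint's range is limited). The gripper opens to 85 mm and grips with 20 to 120 N. Pads are 22 mm wide; open, the fingers measure 114 mm over their backs; the gripper's body (76 mm by 85 mm) begins 54 mm behind the grasp point. The pads swing forward as they close: fully open they stand 13 mm farther back than shut.
Start: joints at [1.115, 0.536, -0.004, 1.538, 0.003, 1.067, -0.071], TCP at [0.247, -0.601, 0.231] pointing down, gripper open.
Joint ranges: [-2.7, 2.7], [-0.37, 2.16], [-1.27, 1.26], [0.24, 2.4], [-1.31, 4.45], [0.19, 1.91], [-2.76, 2.76]. Speed limits (rad/s): [2.39, 2.39, 3.14, 3.14, 3.14, 3.14, 3.14].

INTERFACE

Orientations are given as [roll, pitch, yaw] about the fixed x, y, z axes, in that order (R = Rz(yaw) Ry(pitch) Rx(roll)).
In Python, from workcell import get_state, cams, hand_in gives the robot as it stands. The module is installed in compiled form; this text tells all that it offers.
- The arm moves only by the tool step_arm, never from a script. Its argument "motion" is text: rows parted by semicolons, each of 5 numbers parted by spaces: the shift along the tool's x, y, z in units of 25 mm (1.0 is 25 mm), then the turn about the tool's z in degrees, then the closure, from 0 (fully open) to 1 (shut). A call has 1 to 5 rows; each row shifts and turns the pose as measured when the row begins, along the tool's axes as they then stand; what a row does not reach is not made up. A row lasts 1/8 s, in which the tool goes at most 62.5 mm and 10.7 degrees, less where a joint would pass 70% of its speed; a pose out of reach is approached as far as the arm can. A call is refused whole if a number of a shift passes 1 or a number of a turn 10.7, either way. A call with a gripper value outside its range is refused whole. The fingers move at their own pace and stop on an object; "squeeze" is the grip in N (left out, the last holds). Time passes only in rows, so rows that do not move let the fingers close. It gives the time, the measured TCP pose, the force and the opening at its end, in the units of the state.
- get_state(): the state, without advancing time (a new reading comes with each control period).
- cams.grab_frame(name): name is "scene" or "top"; returns a dict with "img" (420x560x3 uint8, red, green, blue), "intrinsics" (3x3 intrinsics, pixels), "position" and "orientation" of the camera in the world. Camera axes: x right, y up, looking along -z (the intrinsics and any distortion apply to the point x, -y, -z); pixel columns grow to the right and rows downward; lengths in m; the calibration is good to about 2 mm. A picture is of the moment at which its call begins. There is no depth.
- hand_in(): hands the job in, once; it reports no verdict.
The state is a dict: "time": time; "q": joint angles; "qd": joint speeds; "tau": joint torques, N m; "tool_pos": TCP position; "tcp_rot": TCP orientation; "contact_force": force on the tool from outside, world axes, zero at the start; "moment": the same for the moment, N m; "width": opening from 0.0 (shut) to 1.0 (fully open).
Only numpy, scipy, OpenCV 4.12 (cv2) and the standard library are available. Lean on these libraries where they do the work, as an engineer would, in place of code of your own. Each camera call takes 0.05 s, during which the arm holds its last target.

TASK

Take the red flat driver out of its blue stand, set its blade fully into the slot of the yellow lock screw on the control box and, keeping it seated, turn the screw clockwise (seen from above) until it stops. Then put the driver back upright in its stand. Leave the black lock screw of the other box as it is.

Things in the scene. Friction and masses are not known exactly. Their poses are not given: they have to be found in the camera images.
- driver: Stubby flat driver, 0.14 kg, upright in the stand, blade down. Origin: middle of the blade's lower edge; z up along the tool, x along the blade's width. Blade 22 mm wide, 3.5 mm thick, up to z = 14 mm; shaft 12 mm thick up to z = 50; round black collar 47 mm across, z = 50 to 56; red handle z = 56 to 116, square, 28 x 28 mm, its flats square to x and y.
- stand: Blue block, 75 x 75 x 60 mm, fixed to the bench, with a square 32 x 32 mm hole down its middle to the bench. Origin: centre of its underside; z up; sides along x and y. The driver hangs in the hole by its collar, which rests on the block's top; its blade's edge is then 10 mm above the bench. Any yaw of the driver fits.
- yellow_slot (a point): Middle of the slot's floor in the yellow lock screw, on its axis, 54 mm above the bench; it turns with the screw: x along the slot, z up. The screw, 44 mm across, sits amid the lid of a grey box 100 x 80 x 50 mm, fixed to the bench. Slot 34 mm long, open at both ends, 9 mm deep: 7 mm wide for the lower 5 mm, then bevelled out to 14 mm at its mouth, 63 mm above the bench.
- yellow_lock (a joint): Turn of the yellow screw, rad; grows clockwise seen from above. It starts between 0.2 and 0.5 (open); the hard stop, fully locked, is at 1.571. It stays where it is left; about 0.1 N m turns it. The blade has up to about 0.17 rad of play either way in the slot before it drives the screw.
- black_lock (a joint): Turn of the black screw on a second, equal box beside the first (either may be on the left), rad, clockwise likewise; it is already locked (1.45 to 1.571) and is to be left so.
Not all that is in view belongs to the job. Of the things that look like the driver, the largest one is meant.

How it is judged:
On the way, in this order (a step that is already met when the one before it is completed fails the run):
1. the driver's blade is down in the slot of the yellow screw, which is still open (horizontal distance between driver and yellow_slot below 0.012 m and z of driver in the frame of yellow_slot below 0.005 m and angle between driver's own z axis and vertical below 0.2 rad and value of joint yellow_lock below 1 rad), for 0.1 s.
2. the yellow screw is turned to its stop with the blade still seated (horizontal distance between driver and yellow_slot below 0.012 m and z of driver in the frame of yellow_slot below 0.005 m and angle between driver's own z axis and vertical below 0.2 rad and value of joint yellow_lock above 1.31 rad), for 0.2 s.
At the end, for the whole second after the job is handed in: The yellow screw is within 15 degrees of its stop (joint above 1.31 rad), the black one still locked (above 1.2 rad), and the driver stands released and at rest in its stand: blade within 15 mm of the hole's centre and less than 20 mm above the bench, upright to 10 degrees (value of joint yellow_lock above 1.31 rad and value of joint black_lock above 1.2 rad and horizontal distance between driver and stand below 0.015 m and z of driver in the frame of stand below 0.02 m and angle between driver's own z axis and vertical below 0.17 rad and linear speed of driver below 0.02 m/s); the robot touches nothing.
It fails at once if the black screw is turned out of its locked position (value of joint black_lock below 1.2 rad).
It fails at once if the yellow screw is turned by something other than the blade seated in its slot (distance between driver and yellow_slot above 0.016 m and (velocity of joint yellow_lock above 0.3 rad/s or velocity of joint yellow_lock below -0.3 rad/s)).
It also fails if it takes over 51 s, if anything falls off the work surface, if the arm or the gripper's body presses on something with over 40 N, if the wrist force passes 120 N, or if a joint passes its speed limit or range.

## Working session

There is one attempt and no reset: what is moved stays moved. The work goes in short steps, Python scripts to look and compute and a tool call to move; the robot and the scene stay as the last step left them, time stands still between calls to the robot, and variables do not carry over. Pictures are saved under pics/ and viewed, and the job is handed in when it is done.

Besides the shell and the picture viewer there is one more tool, called after ">>>" as name(argument=value, ...) on one line, values as JSON. step_arm: Moves the arm, as the interface text tells. Its arguments: {"type":"object","properties":{"motion":{"type":"string"},"squeeze":{"type":"number"}},"required":["motion"]}

```bash
mkdir -p pics; python3 - <<'E'
from workcell import get_state, cams
import cv2
for n in("scene","top"):
    f=cams.grab_frame(n); cv2.imwrite(f"pics/{n}0.png",f["img"][:,:,::-1]); print(n,f["intrinsics"],f["position"],f["orientation"],[k for k in f])
s=get_state(); print(s)
E
```

```text
scene [[390.81468426   0.         280.27302797]
 [  0.         390.81468426 208.69255071]
 [  0.           0.           1.        ]] [ 0.90035949 -0.6105429   0.56240077] [0.96012697 0.00256583 0.56742692] ['img', 'intrinsics', 'position', 'orientation']
top [[457.78978666   0.         282.24777012]
 [  0.         457.78978666 204.95302711]
 [  0.           0.           1.        ]] [ 0.40730103 -0.01337962  0.99631181] [ 0.13202756  0.00992634 -1.5641548 ] ['img', 'intrinsics', 'position', 'orientation']
{'time': 0.1, 'q': array([ 1.11481264,  0.53711006, -0.00441111,  1.53874563,  0.00261974,
        1.06730412, -0.0712088 ]), 'qd': array([ 0.00075024, -0.00155923,  0.00077362, -0.00297381, -0.00104375,
       -0.00011225, -0.00056194]), 'tau': array([ 2.01005438e-03, -5.84572864e+01,  1.05183531e+00, -2.59779257e+01,
        1.26896854e-02,  4.59900402e-03,  2.58874002e-05]), 'tool_pos': array([ 0.24674731, -0.60074284,  0.23049942]), 'tcp_rot': array([ 3.14144595e+00,  1.55497461e-03, -1.18096401e+00]), 'contact_force': array([ 0.47189634, -0.89219541, -0.37652293]), 'moment': array([0.01215844, 0.03165624, 0.04128912]), 'width': 1.0008187912502753}
```

View pics/scene0.png

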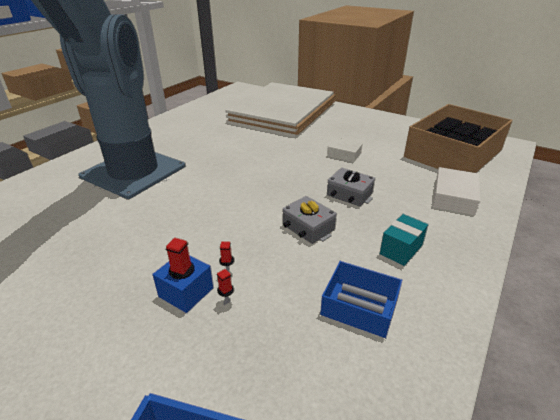

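View pics/top0.png

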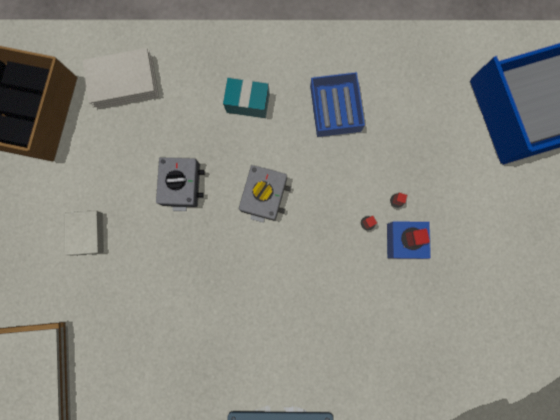

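The three driver-like red things in the top view are: (420,237), large and in the blue stand; (370,222), small; and (400,199), small. The one in the blue stand is the largest, so it is the one meant. I'll confirm that in an enlarged crop and measure.

```bash
cat > h.py <<'E'
import numpy as np, cv2
from scipy.spatial.transform import Rotation as R
from workcell import get_state, cams
def ray(f,u,v):
    K=f["intrinsics"]; d=np.array([(u-K[0,2])/K[0,0],-(v-K[1,2])/K[1,1],-1.])
    return np.array(f["position"]), R.from_euler('xyz',f["orientation"]).as_matrix()@d
def onz(f,u,v,z):
    p,d=ray(f,u,v); return p+d*(z-p[2])/d[2]
def proj(f,P):
    c=R.from_euler('xyz',f["orientation"]).as_matrix().T@(np.array(P)-f["position"])
    K=f["intrinsics"]; return K[0,2]+K[0,0]*c[0]/-c[2], K[1,2]+K[1,1]*-c[1]/-c[2]
def crop(f,x0,y0,x1,y1,s,name):
    cv2.imwrite(f"pics/{name}.png",cv2.resize(f["img"][y0:y1,x0:x1,::-1],None,fx=s,fy=s,interpolation=cv2.INTER_CUBIC))
def quad(f,mask,z,roi):
    m=np.zeros(mask.shape,np.uint8);x0,y0,x1,y1=roi;m[y0:y1,x0:x1]=mask[y0:y1,x0:x1]
    c,_=cv2.findContours(m,cv2.RETR_EXTERNAL,cv2.CHAIN_APPROX_NONE); c=max(c,key=cv2.contourArea)
    pts=np.array([onz(f,*p[0],z)[:2] for p in c],np.float32)
    return cv2.contourArea(c),cv2.minAreaRect(pts),c
E
python3 - <<'E'
from h import *
f=cams.grab_frame("top"); np.save("top.npy",f,allow_pickle=True)
g=cams.grab_frame("scene"); np.save("sc.npy",g,allow_pickle=True)
crop(f,350,180,450,270,8,"c1"); crop(f,230,155,300,225,8,"c2"); crop(g,140,220,260,320,6,"c3")
i=f["img"].astype(int);r,gg,b=i[...,0],i[...,1],i[...,2]
red=((r>120)&(gg<70)&(b<70)).astype(np.uint8); blue=((b>100)&(r<70)&(b-gg>50)).astype(np.uint8)
yel=((r>140)&(gg>100)&(b<80)).astype(np.uint8)
print("red",quad(f,red,.126,(405,220,440,255))[:2]); print("stand",quad(f,blue,.06,(380,210,440,270))[:2])
print("yel",quad(f,yel,.063,(230,155,300,225))[:2])
grey=((abs(r-gg)<14)&(r<165)&(r>80)&(b>=r-6)).astype(np.uint8)
print("box",quad(f,grey,.05,(232,155,296,225))[:2])
cv2.imwrite("pics/g.png",cv2.resize(grey[155:225,230:300]*255,None,fx=6,fy=6))
E
```

```text
red (154.5, ((0.4642639458179474, -0.26699140667915344), (0.02543823979794979, 0.025054624304175377), 11.583982467651367))
stand (645.5, ((0.4621496796607971, -0.265550822019577), (0.07124127447605133, 0.07276762276887894), 0.32645002007484436))
yel (35.5, ((0.5544118285179138, 0.02863939106464386), (0.008067931979894638, 0.027070479467511177), 57.12165451049805))
box (1767.0, ((0.5552146434783936, 0.03887447714805603), (0.08227000385522842, 0.11247578263282776), 74.76892852783203))
```

View pics/c1.png

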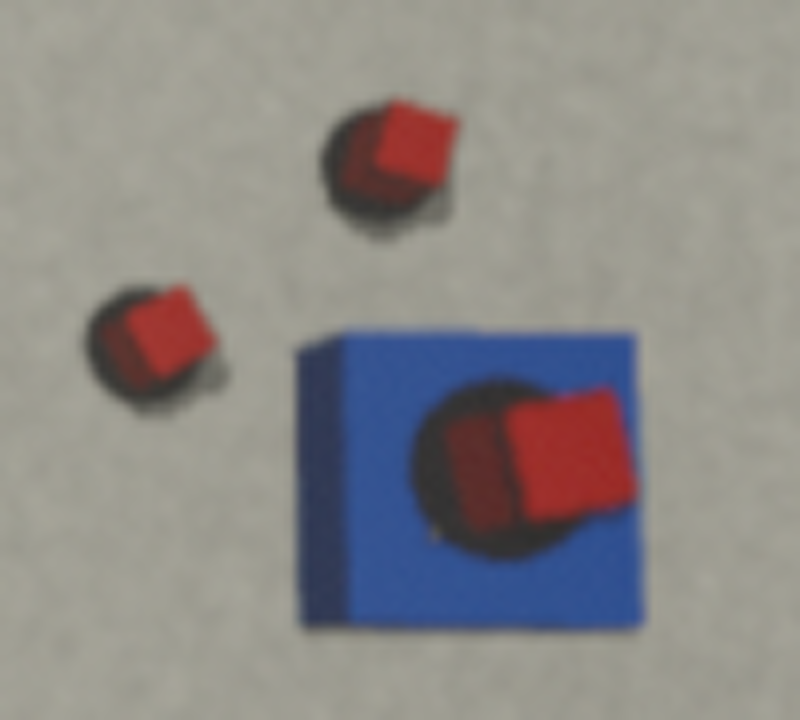

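View pics/c2.png

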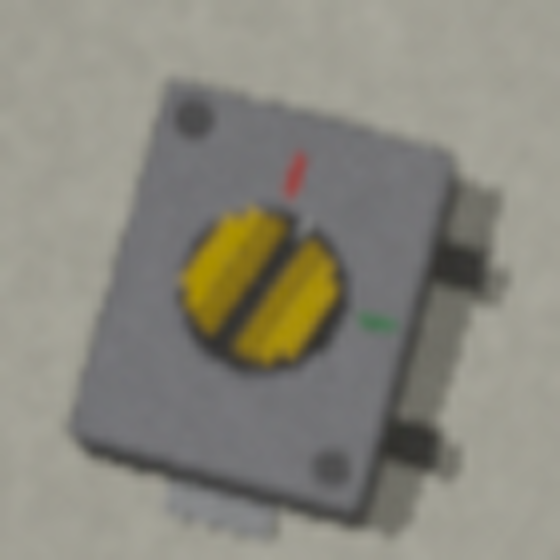

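View pics/c3.png

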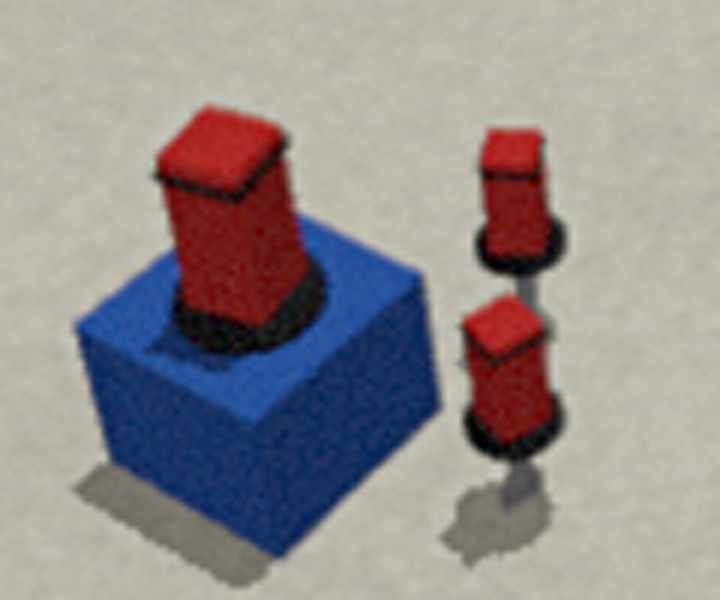

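The crop confirms it: the large driver stands in the blue stand, with the two small ones free-standing nearby at (370,222) and (400,199). On the grey box (image centre about (262,192)) is the yellow screw, its slot running up-right at roughly yaw -28°. Next I'll refine the screw and slot position and the heights of the small drivers.

```bash
python3 - <<'E'
from h import *
f=np.load("top.npy",allow_pickle=True).item(); g=np.load("sc.npy",allow_pickle=True).item()
for nm,F,roi in(("top",f,(240,170,285,215)),("sc",g,(295,195,325,222))):
    x0,y0,x1,y1=roi
    s=6; I=cv2.resize(F["img"],None,fx=s,fy=s,interpolation=cv2.INTER_CUBIC).astype(int)
    r,gg,b=I[...,0],I[...,1],I[...,2]
    m=np.zeros(r.shape,np.uint8); m[y0*s:y1*s,x0*s:x1*s]=((r>90)&(r-b>55)&(gg-b>35))[y0*s:y1*s,x0*s:x1*s]
    m=cv2.morphologyEx(m,cv2.MORPH_OPEN,np.ones((5,5)))
    v,u=np.nonzero(m); P=np.array([onz(F,(a+.5)/s-.5,(c+.5)/s-.5,.063)[:2] for a,c in zip(u,v)],np.float32)
    (c,rad)=cv2.minEnclosingCircle(P); print(nm,"circle",c,rad)
    n,l,st,ce=cv2.connectedComponentsWithStats(m)
    print(st[1:,4]); 
    idx=np.argsort(-st[1:,4])[:2]+1
    q=[onz(F,(ce[k][0]+.5)/s-.5,(ce[k][1]+.5)/s-.5,.063)[:2] for k in idx]; d=q[1]-q[0]
    print("halves mid",(q[0]+q[1])/2,"slot yaw",np.degrees(np.arctan2(d[1],d[0]))+90)
    # per-half straight edges
    for k in idx:
        cn=max(cv2.findContours((l==k).astype(np.uint8),cv2.RETR_EXTERNAL,cv2.CHAIN_APPROX_NONE)[0],key=len)
        W=np.array([onz(F,(p[0][0]+.5)/s-.5,(p[0][1]+.5)/s-.5,.063)[:2] for p in cn],np.float32)
        print(" half rect",cv2.minAreaRect(W))
    cv2.imwrite(f"pics/m_{nm}.png",m[y0*s:y1*s,x0*s:x1*s]*255)
# box: dark-on-light
I=f["img"].astype(int); 
# small drivers height by two views
i=f["img"].astype(int);red=lambda i:((i[...,0]>145)&(i[...,1]<75)&(i[...,2]<75)).astype(np.uint8)
for F,rois in((f,[(360,210,380,232),(390,190,410,208),(410,222,432,250)]),(g,[(215,235,240,268),(212,265,238,296),(160,230,195,275)])):
    m=red(F["img"].astype(int))
    for x0,y0,x1,y1 in rois:
        v,u=np.nonzero(m[y0:y1,x0:x1]); print(len(u),u.mean()+x0,v.mean()+y0,"v",v.min()+y0,v.max()+y0)
E
```

```text
top circle (0.561457633972168, 0.03869359567761421) 0.020564522594213486
[3894 3884]
halves mid [0.56140858 0.03873694] slot yaw -34.25849939938111
 half rect ((0.56730055809021, 0.047538116574287415), (0.016035079956054688, 0.03439018875360489), 54.898048400878906)
 half rect ((0.5557712316513062, 0.029882093891501427), (0.015566281974315643, 0.03485105186700821), 57.1091194152832)
sc circle (0.5652244091033936, 0.0329248309135437) 0.025456346571445465
[2736 2726]
halves mid [0.56632888 0.0321416 ] slot yaw -29.929575105135285
 half rect ((0.5721388459205627, 0.041023775935173035), (0.01953514851629734, 0.04442060366272926), 54.473628997802734)
 half rect ((0.5601314902305603, 0.024216722697019577), (0.019167089834809303, 0.045242223888635635), 54.36007308959961)
57 370.94736842105266 220.87719298245614 v 217 225
58 401.6034482758621 197.22413793103448 v 193 201
154 421.0194805194805 236.28571428571428 v 230 243
49 224.83673469387756 244.3877551020408 v 242 247
64 223.359375 273.328125 v 270 277
139 175.89928057553956 243.58992805755395 v 238 249
```

```bash
python3 - <<'E'
from h import *
f=np.load("top.npy",allow_pickle=True).item(); g=np.load("sc.npy",allow_pickle=True).item()
c=[(170,80),(455,155),(365,515),(75,435)]
B=np.array([onz(f,230+a/8-.5,155+b/8-.5,.05)[:2] for a,b in c]); print(B,B.mean(0),[np.linalg.norm(B[k]-B[k-1]) for k in range(4)])
d=(B[0]+B[1]-B[2]-B[3]);print("box yaw",np.degrees(np.arctan2(d[1],d[0])))
def tri(a,b):
    p,d=ray(f,*a);q,e=ray(g,*b); A=np.c_[d,-e]; t=np.linalg.lstsq(A,q-p,rcond=None)[0]
    x,y=p+d*t[0],q+e*t[1]; return (x+y)/2,np.linalg.norm(x-y)
for a,b in(((421.02,236.29),(175.9,243.59)),((370.95,220.88),(224.84,244.39)),((401.6,197.2),(223.36,273.33))):print(tri(a,b))
print("proj yellow in scene",proj(g,[.5614,.0387,.063]))
crop(g,280,190,345,245,10,"c4")
E
```

```text
[[ 0.61872764  0.06393451]
 [ 0.59892446 -0.01139798]
 [ 0.50365997  0.01145159]
 [ 0.52418205  0.08722877]] [0.56137353 0.03780422] [np.float64(0.09737294369289803), np.float64(0.07789191126185373), np.float64(0.09796645415572618), np.float64(0.07850691989351588)]
box yaw -13.663846922304453
(array([ 0.46475876, -0.26808437,  0.12266562]), np.float64(0.0006268901899972067))
(array([ 0.49859901, -0.1822144 ,  0.07477962]), np.float64(0.0011672494005541018))
(array([ 0.54695592, -0.24525755,  0.0753082 ]), np.float64(0.0006616387225492117))
proj yellow in scene (np.float64(308.73566557004426), np.float64(204.53677557792446))
```

View pics/c4.png

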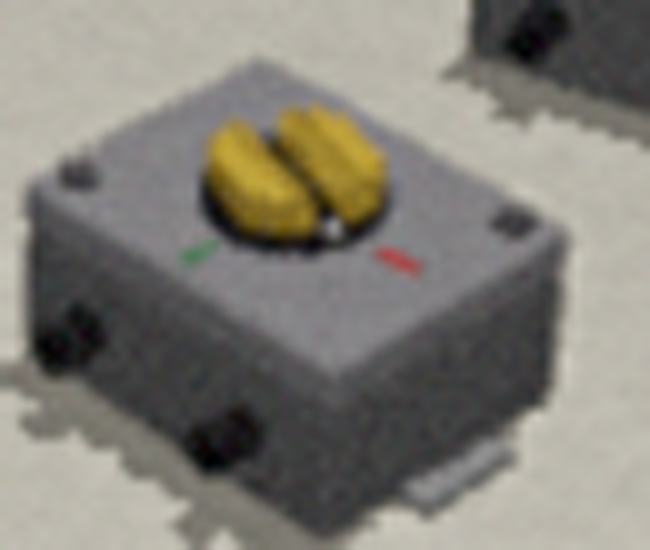

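The screw centre is about (0.561,0.038); the box centre agrees to 1 mm and the box sizes fit. The slot yaw is about -34°, giving a joint value near 0.36, which is inside the allowed range. The driver handle is at about (0.464,-0.267) with its flats at about 10° mod 90. The small drivers' tops are at z 0.075, so keeping the fingertips above 0.08 clears them. I'll work out the approach.

```bash
cat >> h.py <<'E'
def need(x,y,z,yaw=None):
    s=get_state(); M=R.from_euler('xyz',s["tcp_rot"]).as_matrix(); d=M.T@(np.array([x,y,z])-s["tool_pos"])
    t=0
    if yaw is not None: t=-((yaw-np.degrees(s["tcp_rot"][2])+180)%360-180)
    print("t",s["time"],"pos",s["tool_pos"].round(4),"rpy",np.degrees(s["tcp_rot"]).round(2),"F",s["contact_force"].round(1),"M",s["moment"].round(2),"w",round(s["width"],3),"q7",s["q"][6].round(3),"\n need units",(d/.025).round(2),"turn",round(t,1))
E
python3 -c "
from h import *
need(.4643,-.267,.16,-80)"
```

```text
t 0.2 pos [ 0.2468 -0.6009  0.2308] rpy [ 1.7999e+02  6.0000e-02 -6.7660e+01] F [0.2 0.3 0.1] M [ 0.03  0.01 -0.02] w 0.995 q7 -0.071 
 need units [ -9.05 -13.12   2.84] turn 12.3
```

>>> step_arm(motion="0 0 0 6 0;0 0 0 6 0", squeeze=60)

```text
time: 0.45
tool_pos: [0.2466, -0.6006, 0.2302]
tcp_rot: [3.141, 0.002, -1.396]
contact_force: [-0.1, 0.4, 0.0]
width: 0.999
```

```bash
python3 -c "
from h import *
need(.4643,-.267,.16,-80)"
```

```text
t 0.45 pos [ 0.2466 -0.6006  0.2302] rpy [ 1.7998e+02  1.2000e-01 -8.0000e+01] F [-0.1  0.4  0. ] M [-0.05  0.01 -0.04] w 0.999 q7 -0.264 
 need units [-11.62 -10.89   2.83] turn -0.0
```

>>> step_arm(motion="-1 -0.95 0 0 0;-1 -0.95 0 0 0;-1 -0.95 0 0 0;-1 -0.95 0 0 0;-1 -0.95 0 0 0")

```text
time: 1.08
tool_pos: [0.3418, -0.455, 0.229]
tcp_rot: [3.139, 0.002, -1.404]
contact_force: [-0.2, 0.4, 0.1]
width: 1.002
```

>>> step_arm(motion="-1 -0.95 0 0 0;-1 -0.95 0 0 0;-1 -0.95 0 0 0;-1 -0.95 0 0 0;-1 -0.95 0 0 0")

```text
time: 1.7
tool_pos: [0.4406, -0.3066, 0.2287]
tcp_rot: [3.139, 0.003, -1.403]
contact_force: [0.5, 0.1, -0.0]
width: 1.002
```

```bash
python3 -c "
from h import *
need(.4643,-.267,.16,-80)"
```

```text
t 1.7 pos [ 0.4406 -0.3066  0.2287] rpy [ 1.7983e+02  1.5000e-01 -8.0410e+01] F [ 0.5  0.1 -0. ] M [-0.   -0.05  0.02] w 1.002 q7 -0.904 
 need units [-1.4  -1.21  2.75] turn -0.4
```

>>> step_arm(motion="-0.8 -0.7 0 -0.4 0;-0.6 -0.5 0 0 0;0 0 0.5 0 0;0 0 0.5 0 0")

```text
time: 2.2
tool_pos: [0.4661, -0.2636, 0.2026]
tcp_rot: [3.14, 0.003, -1.392]
contact_force: [-0.3, 0.3, -0.8]
width: 1.001
```

```bash
python3 -c "
from h import *
need(.4643,-.267,.087,-80)
f=cams.grab_frame('top');crop(f,340,160,480,290,5,'d1')
g=cams.grab_frame('scene');crop(g,110,160,260,320,4,'d2')"
```

```text
t 2.2 pos [ 0.4661 -0.2636  0.2026] rpy [ 1.7989e+02  1.5000e-01 -7.9740e+01] F [-0.3  0.3 -0.8] M [-0.05  0.05  0.01] w 1.001 q7 -0.997 
 need units [0.13 0.09 4.62] turn 0.3
```

View pics/d1.png

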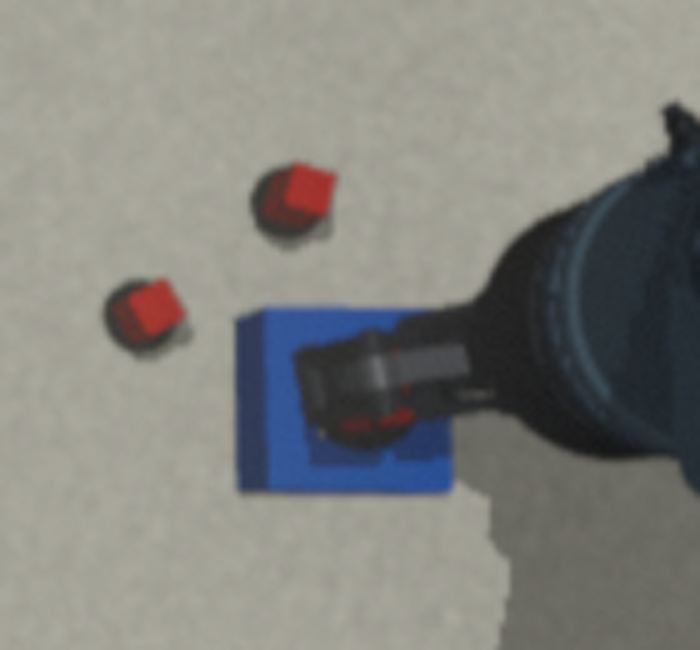

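View pics/d2.png

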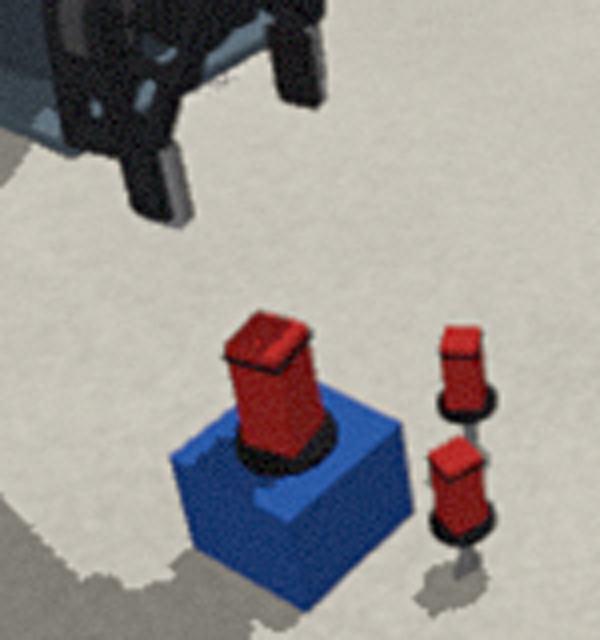

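The open gripper is above the large driver: its shadow falls on the handle, and the fingers straddle it in both views. I'll descend and grip.

>>> step_arm(motion="0.13 0.1 0.6 0.3 0;0 0 0.7 0 0;0 0 0.8 0 0;0 0 0.8 0 0;0 0 0.7 0 0")

```text
time: 2.92
tool_pos: [0.46, -0.2718, 0.1066]
tcp_rot: [3.137, 0.002, -1.405]
contact_force: [-0.2, 0.8, 0.5]
width: 0.999
```

```bash
python3 -c "
from h import *
need(.4643,-.267,.087,-80)"
```

```text
t 2.925 pos [ 0.46   -0.2718  0.1066] rpy [ 1.7973e+02  1.3000e-01 -8.0520e+01] F [-0.2  0.8  0.5] M [-0.02  0.   -0.02] w 0.999 q7 -1.009 
 need units [-0.16 -0.2   0.78] turn -0.5
```

>>> step_arm(motion="-0.16 -0.2 0.5 -0.5 0;0 0 0.28 0 0;0 0 0 0 0")

```text
time: 3.3
tool_pos: [0.4626, -0.2674, 0.0842]
tcp_rot: [3.134, 0.004, -1.398]
contact_force: [-0.0, -0.1, -0.4]
width: 1.0
```

```bash
python3 -c "
from h import *
need(.4643,-.267,.087,-80)"
```

```text
t 3.3 pos [ 0.4626 -0.2674  0.0842] rpy [179.57   0.21 -80.1 ] F [-0.  -0.1 -0.4] M [-0.01  0.02  0.01] w 1.0 q7 -1.017 
 need units [-0.01 -0.07 -0.11] turn -0.1
```

>>> step_arm(motion="0 0 0 0 0.3;0 0 0 0 0.6;0 0 0 0 0.9;0 0 0 0 0.9;0 0 0 0 0.9", squeeze=60)

```text
time: 3.92
tool_pos: [0.4636, -0.2681, 0.0857]
tcp_rot: [3.136, 0.002, -1.398]
contact_force: [-0.5, -0.6, -0.8]
width: 0.322
```

```bash
python3 -c "
from h import *
need(.4643,-.267,.087,-80)"
```

```text
t 3.925 pos [ 0.4636 -0.2681  0.0857] rpy [ 1.797e+02  1.000e-01 -8.011e+01] F [-0.5 -0.6 -0.8] M [ 0.03  0.02 -0.07] w 0.322 q7 -1.017 
 need units [-0.04 -0.04 -0.05] turn -0.1
```

The grip holds at a width of 27 mm, against the 28 mm handle. At TCP z 0.0857 the blade edge is at 0.010, so the offset is 0.0757. I'll lift and look at the blade.

>>> step_arm(motion="0 0 -0.4 0 0.9;0 0 -0.8 0 0.9;0 0 -1 0 0.9;0 0 -1 0 0.9;0 0 -1 0 0.9", squeeze=100)

```text
time: 4.55
tool_pos: [0.4623, -0.2674, 0.1938]
tcp_rot: [3.132, 0.005, -1.398]
contact_force: [0.4, 0.6, -2.1]
width: 0.316
```

>>> step_arm(motion="0 0 -0.8 0 0.9;0 0 -0.4 0 0.9;0 0 0 0 0.9")

```text
time: 4.92
tool_pos: [0.4631, -0.2678, 0.2275]
tcp_rot: [3.135, 0.002, -1.398]
contact_force: [0.9, 0.2, -2.6]
width: 0.312
```

```bash
python3 -c "
from h import *
need(.5614,.0383,.205,-34.5)
g=cams.grab_frame('scene');print(proj(g,[.4640,-.2675,.12]));np.save('s2.npy',g,allow_pickle=True);crop(g,110,100,270,300,3.9,'e2')"
```

```text
t 4.925 pos [ 0.4631 -0.2678  0.2275] rpy [ 1.7965e+02  1.3000e-01 -8.0120e+01] F [ 0.9  0.2 -2.6] M [-0.03  0.03 -0.01] w 0.312 q7 -0.992 
 need units [-11.39  -5.98   0.89] turn -45.6
(np.float64(175.87827969533382), np.float64(244.43134173336173))
```

View pics/e2.png

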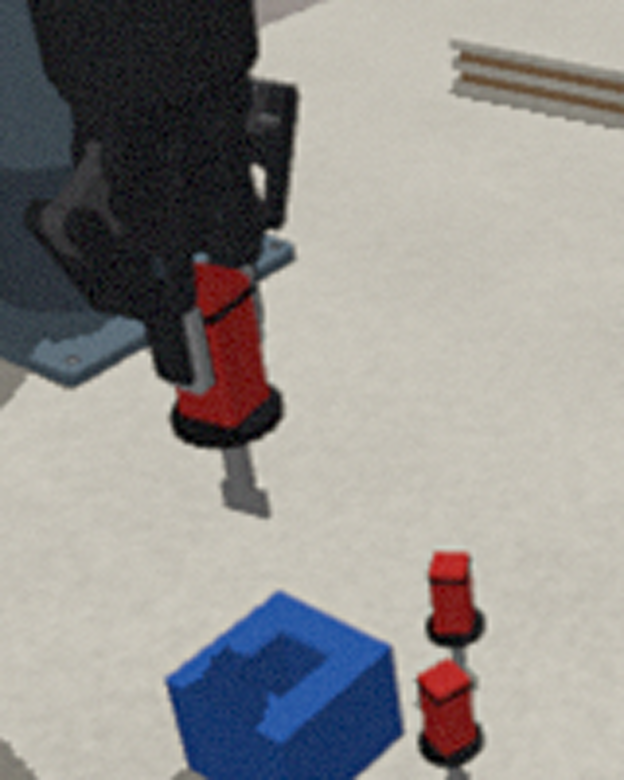

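```bash
python3 -c "
from h import *
g=np.load('s2.npy',allow_pickle=True).item()
for yaw in(10,-80):
  y=np.radians(yaw);d=.011*np.array([np.cos(y),np.sin(y),0])
  print(yaw,[((np.array(proj(g,np.array([.4633,-.2677,.152])+k*d))-[110,100])*3.9).round() for k in(-1,1)])
for p in((222,505),(268,517)): print(onz(g,110+p[0]/3.9,100+p[1]/3.9,.152))
"
```

```text
10 [array([223., 501.]), array([265., 513.])]
-80 [array([259., 492.]), array([229., 521.])]
[ 0.45427555 -0.27196485  0.152     ]
[ 0.47731195 -0.26733916  0.152     ]
```

The blade's lower edge, crop (222,505) to (268,517), lies along yaw about 11°. That is square to the jaws, so the blade yaw is the tool yaw plus 90°. The tool must reach yaw 55.5° over the screw, then turn clockwise to about -24°, which is within range.

>>> step_arm(motion="-0.9 -0.48 0 0 0.9;-0.95 -0.5 0 0 0.9;-0.95 -0.5 0 0 0.9;-0.95 -0.5 0 0 0.9;-0.95 -0.5 0 0 0.9")

```text
time: 5.6
tool_pos: [0.5008, -0.1396, 0.2214]
tcp_rot: [3.126, 0.006, -1.404]
contact_force: [1.0, 0.8, -1.8]
width: 0.313
```

>>> step_arm(motion="-0.95 -0.5 0 0 0.9;-0.95 -0.5 0 0 0.9;-0.95 -0.5 0 0 0.9;-0.95 -0.5 0 0 0.9;-0.95 -0.5 0 0 0.9")

```text
time: 6.22
tool_pos: [0.54, -0.0076, 0.2153]
tcp_rot: [3.116, 0.009, -1.404]
contact_force: [0.2, -1.0, -2.1]
width: 0.316
```

>>> step_arm(motion="0 0 0 -10 0.9;0 0 0 -10.7 0.9;0 0 0 -10.7 0.9;0 0 0 -10.7 0.9;0 0 0 -10.7 0.9")

```text
time: 6.85
tool_pos: [0.5368, -0.0037, 0.2092]
tcp_rot: [3.13, 0.036, -0.473]
contact_force: [-0.3, -0.2, -1.5]
width: 0.315
```

>>> step_arm(motion="0 0 0 -10.7 0.9;0 0 0 -10.7 0.9;0 0 0 -10.7 0.9;0 0 0 -10.7 0.9;0 0 0 -10.7 0.9")

```text
time: 7.48
tool_pos: [0.5329, -0.004, 0.2033]
tcp_rot: [-3.114, 0.039, 0.465]
contact_force: [0.4, 0.3, -2.1]
width: 0.314
```

```bash
python3 -c "
from h import *
need(.5614,.0383,.18,55.5)"
```

```text
t 7.475 pos [ 0.5329 -0.004   0.2033] rpy [-178.41    2.24   26.65] F [ 0.4  0.3 -2.1] M [-0.04 -0.01 -0.02] w 0.314 q7 0.145 
 need units [ 1.81 -0.98  0.89] turn -28.9
```

```bash
cat >> h.py <<'E'
def tip(x,y,z,yaw,L=.0757,oy=0.,ox=0.):
    s=get_state(); M=R.from_euler('xyz',s["tcp_rot"]).as_matrix(); p=s["tool_pos"]+M@np.array([ox,oy,L])
    d=M.T@(np.array([x,y,z])-p); xa=M[:,0]; yw=np.degrees(np.arctan2(xa[1],xa[0]))
    print("t",round(s["time"],2),"tip",p.round(4),"yaw",yw.round(1),"tilt",np.degrees(np.arccos(-M[2,2])).round(2),"toolz",M[:,2].round(3),"F",s["contact_force"].round(1),"M",s["moment"].round(2),"w",round(s["width"],3),"q7",s["q"][6].round(3),"\n need",(d/.025).round(2),"turn",round(-((yaw-yw+180)%360-180),1))
E
python3 -c "
from h import *
tip(.5614,.0383,.085,55.5)"
```

```text
t 7.47 tip [ 0.5293 -0.0034  0.1277] yaw 26.6 tilt 2.75 toolz [-0.047  0.007 -0.999] F [ 0.4  0.3 -2.1] M [-0.04 -0.01 -0.02] w 0.314 q7 0.145 
 need [ 1.96 -0.87  1.66] turn -28.9
```

>>> step_arm(motion="0 0 0 -10 0.9;0 0 0 -10 0.9;0 0 0 -7 0.9;0 0 0 0 0.9")

```text
time: 7.98
tool_pos: [0.53, -0.0045, 0.1988]
tcp_rot: [-3.091, 0.025, 0.952]
contact_force: [0.9, -0.0, -1.5]
width: 0.316
```

```bash
python3 -c "
from h import *
tip(.5614,.0383,.085,55.5)"
```

```text
t 7.97 tip [ 0.5258 -0.0038  0.1232] yaw 54.5 tilt 3.21 toolz [-0.055  0.009 -0.998] F [ 0.9 -0.  -1.5] M [-0.03 -0.06 -0.07] w 0.316 q7 0.579 
 need [2.23 0.26 1.46] turn -1.0
```

The payload makes the pose sag about 1 mm and 0.12° per row. It is small, but I'll account for it by tracking the blade tip and keeping the row count low.

>>> step_arm(motion="0.8 0.1 0.4 -1 0.9;0.8 0.1 0.4 0 0.9;0.7 0.1 0.4 0 0.9")

```text
time: 8.35
tool_pos: [0.5675, 0.0376, 0.1649]
tcp_rot: [-3.09, 0.027, 0.959]
contact_force: [-1.3, -0.1, -1.9]
width: 0.314
```

```bash
python3 -c "
from h import *
tip(.5614,.0383,.075,55.5)
f=cams.grab_frame('top');crop(f,210,140,320,240,5,'f1')
g=cams.grab_frame('scene');crop(g,270,130,350,250,5,'f2')
np.save('t3.npy',f,allow_pickle=True);np.save('s3.npy',g,allow_pickle=True)"
```

```text
t 8.35 tip [0.5632 0.0382 0.0894] yaw 54.9 tilt 3.3 toolz [-0.057  0.008 -0.998] F [-1.3 -0.1 -1.9] M [-0.03 -0.08 -0.03] w 0.314 q7 0.488 
 need [-0.02 -0.03  0.58] turn -0.6
```

View pics/f1.png

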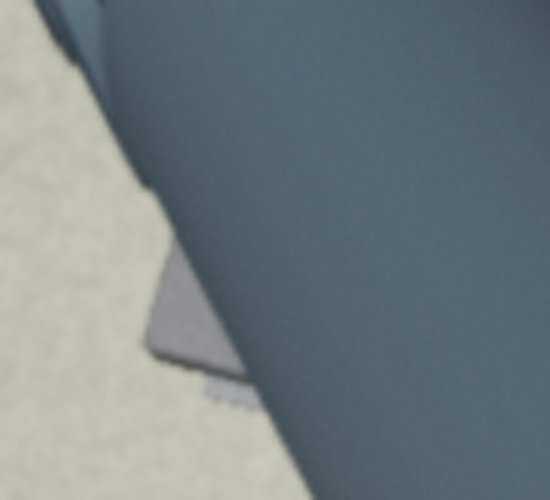

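View pics/f2.png

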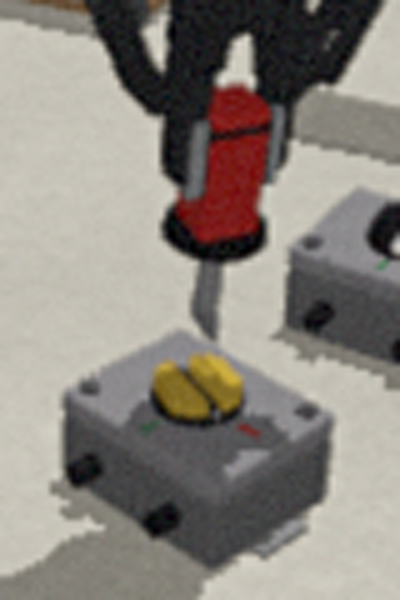

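```bash
python3 -c "
from h import *
g=np.load('s3.npy',allow_pickle=True).item();
c=lambda P:((np.array(proj(g,P))-[270,130])*10).round()
y=np.radians(-35.);d=np.array([np.cos(y),np.sin(y),0])
print('tip ends',[c(np.array([.5632,.0382,.0894])+k*.011*d) for k in(-1,1)])
print('slot mouth z63',[c(np.array([.5614,.0383,.063])+k*.017*d) for k in(-1,1)],'floor',[c(np.array([.5614,.0383,.054])+k*.017*d) for k in(-1,1)])
print('box corners',[c([a,b,.05]) for a,b in [[ 0.6187 , 0.0639],[.5989,-.0114],[.5037,.0115],[.5242,.0872]]])
crop(g,290,170,340,230,10,'f3')"
```

```text
tip ends [array([376., 626.]), array([420., 676.])]
slot mouth z63 [array([354., 708.]), array([420., 786.])] floor [array([353., 740.]), array([418., 819.])]
box corners [array([661., 816.]), array([424., 959.]), array([108., 773.]), array([348., 647.])]
```

View pics/f3.png

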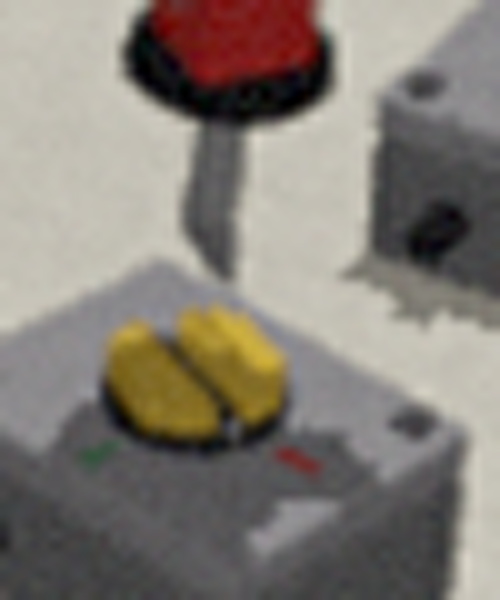

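In the scene view, the predicted and seen positions of the blade, slot and box corners all differ by the same ~1 px offset. The blade is therefore over the slot and parallel to it, to about 1–2 mm. I'll descend.

>>> step_arm(motion="0 -0.03 0.4 -0.6 0.9;0 0 0.35 0 0.9;0 0 0.25 0 0.9")

```text
time: 8.82
tool_pos: [0.5645, 0.0384, 0.1381]
tcp_rot: [-3.089, 0.027, 0.971]
contact_force: [0.1, 0.6, -1.1]
width: 0.317
```

```bash
python3 -c "
from h import *
tip(.5614,.0383,.054,55.5)"
```

```text
t 8.82 tip [0.5601 0.039  0.0625] yaw 55.6 tilt 3.38 toolz [-0.059  0.008 -0.998] F [ 0.1  0.6 -1.1] M [-0.06 -0.13  0.01] w 0.317 q7 0.477 
 need [0.02 0.08 0.34] turn 0.1
```

>>> step_arm(motion="0 0.08 0.15 0 0.9;0 0 0.2 0 0.9;0 0 0.1 0 0.9")

```text
time: 9.2
tool_pos: [0.5668, 0.0372, 0.1291]
tcp_rot: [-3.091, 0.026, 0.969]
contact_force: [-8.0, -1.1, 29.6]
width: 0.318
```

```bash
python3 -c "
from h import *
tip(.5614,.0383,.054,55.5)"
```

```text
t 9.2 tip [0.5625 0.0378 0.0535] yaw 55.5 tilt 3.25 toolz [-0.056  0.007 -0.998] F [-8.  -1.1 29.6] M [-0.65  2.71  0.04] w 0.318 q7 0.471 
 need [-0.01 -0.05 -0.02] turn 0.0
```

The blade is seated: tip z is 0.0535 (floor 0.054) with a 30 N reaction. I'll look once before turning.

```bash
python3 -c "
from h import *
g=cams.grab_frame('scene');crop(g,280,150,350,240,8,'g1')
tip(.5614,.0383,.054,55.5)"
```

```text
t 9.25 tip [0.5624 0.0378 0.0537] yaw 55.5 tilt 3.26 toolz [-0.056  0.007 -0.998] F [-6.1 -1.5 19.8] M [-0.45  1.89 -0.03] w 0.317 q7 0.47 
 need [-0.01 -0.04 -0.01] turn 0.0
```

View pics/g1.png

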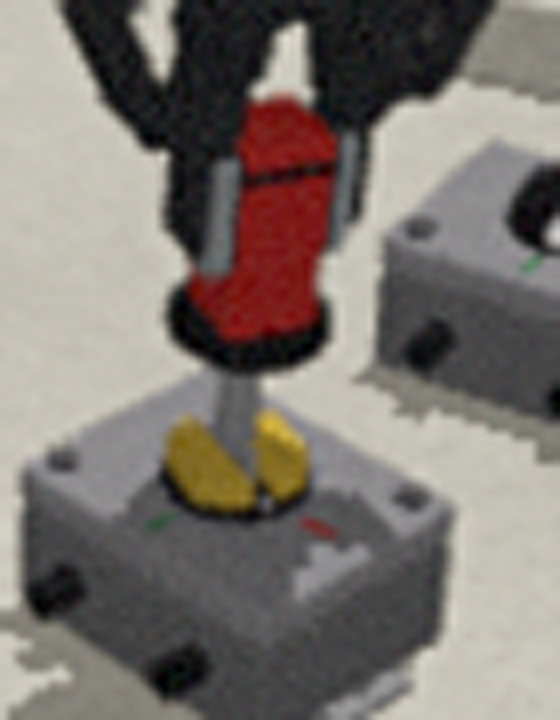

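The blade sits between the two yellow halves (crop (235,430)), down in the slot. I'll turn.

>>> step_arm(motion="0 0 0 8 0.9;0 0 0 9 0.9;0 0 0 9 0.9")

```text
time: 9.62
tool_pos: [0.5672, 0.0374, 0.1303]
tcp_rot: [-3.109, 0.044, 0.502]
contact_force: [-1.2, -0.3, -1.6]
width: 0.311
```

```bash
python3 -c "
from h import *
tip(.5614,.0383,.054,-22)"
```

```text
t 9.62 tip [0.5631 0.0379 0.0547] yaw 28.8 tilt 3.16 toolz [-0.055  0.008 -0.998] F [-1.2 -0.3 -1.6] M [-0.03  0.2   0.04] w 0.311 q7 0.069 
 need [-0.05 -0.04  0.03] turn 50.8
```

>>> step_arm(motion="-0.04 -0.03 0.05 9 0.9;0 0 0.03 9 0.9;0 0 0.03 9 0.9")

```text
time: 10.0
tool_pos: [0.5662, 0.037, 0.1296]
tcp_rot: [-3.135, 0.054, 0.015]
contact_force: [-2.6, -0.9, 6.5]
width: 0.318
```

```bash
python3 -c "
from h import *
tip(.5614,.0383,.054,-22)"
```

```text
t 10.0 tip [0.5621 0.0374 0.0541] yaw 0.8 tilt 3.11 toolz [-0.054  0.006 -0.999] F [-2.6 -0.9  6.5] M [0.   0.9  0.15] w 0.318 q7 -0.352 
 need [-0.03 -0.04  0.  ] turn 22.8
```

>>> step_arm(motion="-0.03 -0.03 0.03 8 0.9;0 0 0.02 6 0.9;0 0 0.02 5 0.9")

```text
time: 10.38
tool_pos: [0.5652, 0.0371, 0.1296]
tcp_rot: [3.128, 0.052, -0.329]
contact_force: [-1.6, 0.7, 3.4]
width: 0.317
```

```bash
python3 -c "
from h import *
tip(.5614,.0383,.054,-22)"
```

```text
t 10.38 tip [0.5611 0.0374 0.0541] yaw -18.9 tilt 3.09 toolz [-0.054  0.004 -0.999] F [-1.6  0.7  3.4] M [0.13 0.45 0.09] w 0.317 q7 -0.649 
 need [-0.   -0.04  0.  ] turn 3.1
```

>>> step_arm(motion="0 -0.02 0.02 4 0.9;0 0 0.02 4 0.9")

```text
time: 10.62
tool_pos: [0.5649, 0.0373, 0.1296]
tcp_rot: [3.119, 0.05, -0.474]
contact_force: [-1.4, 0.4, 3.2]
width: 0.32
```

```bash
python3 -c "
from h import *
tip(.5614,.0383,.054,-22)"
```

```text
t 10.62 tip [0.5608 0.0375 0.0541] yaw -27.1 tilt 3.13 toolz [-0.055  0.003 -0.999] F [-1.4  0.4  3.2] M [0.08 0.48 0.1 ] w 0.32 q7 -0.774 
 need [ 0.01 -0.04  0.  ] turn -5.1
```

>>> step_arm(motion="0 -0.02 0.02 5 0.9;0 0 0.02 5 0.9")

```text
time: 10.88
tool_pos: [0.5646, 0.0376, 0.1297]
tcp_rot: [3.109, 0.045, -0.649]
contact_force: [-1.5, -0.5, 3.8]
width: 0.313
```

```bash
python3 -c "
from h import *
tip(.5614,.0383,.054,-22)
g=cams.grab_frame('scene');crop(g,280,150,350,240,8,'g2')"
```

```text
t 10.88 tip [0.5604 0.0377 0.0541] yaw -37.2 tilt 3.17 toolz [-0.055  0.001 -0.998] F [-1.5 -0.5  3.8] M [0.08 0.53 1.48] w 0.313 q7 -0.927 
 need [ 0.02 -0.04  0.  ] turn -15.2
```

View pics/g2.png

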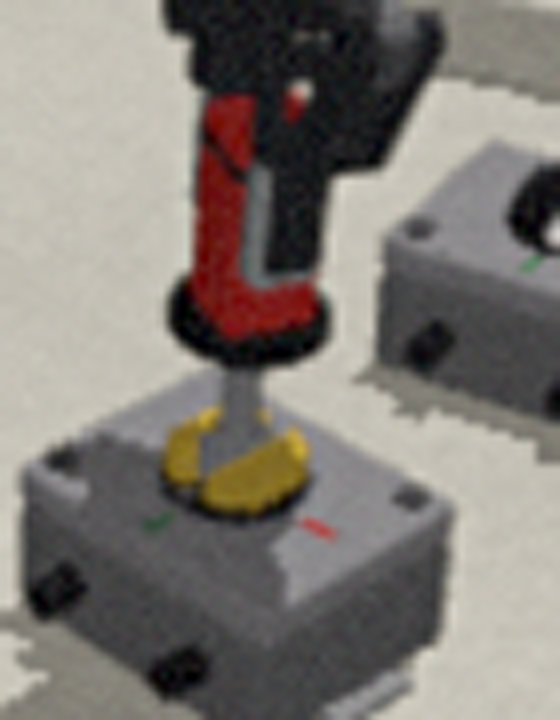

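The moment jumped to 1.5 N m, so the stop is reached, and the slot now points at the green mark (crop (160,520)). I'll hold briefly, ease the torque, and lift.

>>> step_arm(motion="0 0 0.02 1 0.9;0 0 0.02 1 0.9;0 0 0 -5 0.9;0 0 0 -5 0.9")

```text
time: 11.42
tool_pos: [0.5647, 0.0377, 0.1298]
tcp_rot: [3.114, 0.047, -0.499]
contact_force: [-0.9, 0.6, -0.1]
width: 0.317
```

```bash
python3 -c "
from h import *
tip(.5614,.0383,.13,-30)"
```

```text
t 11.43 tip [0.5607 0.0376 0.0542] yaw -28.6 tilt 3.1 toolz [-0.054 -0.001 -0.999] F [-0.9  0.6 -0.1] M [0.04 0.02 0.04] w 0.317 q7 -0.801 
 need [-0.13  0.04 -3.03] turn 1.4
```

>>> step_arm(motion="-0.02 0 -0.5 0 0.9;-0.04 0.01 -0.9 0 0.9;-0.04 0.01 -0.9 0 0.9;-0.04 0.01 -0.9 0 0.9")

```text
time: 11.92
tool_pos: [0.5645, 0.0381, 0.2119]
tcp_rot: [3.113, 0.051, -0.507]
contact_force: [1.2, 0.1, -1.8]
width: 0.315
```

```bash
python3 -c "
from h import *
tip(.4625,-.267,.13,-30)
f=cams.grab_frame('top');
g=cams.grab_frame('scene');crop(g,270,100,360,240,5,'h1')"
```

```text
t 11.93 tip [0.5601 0.0381 0.1363] yaw -29.1 tilt 3.33 toolz [-0.058  0.    -0.998] F [ 1.2  0.1 -1.8] M [ 0.02 -0.14  0.02] w 0.315 q7 -0.776 
 need [ 2.53 12.56  0.48] turn 0.9
```

View pics/h1.png

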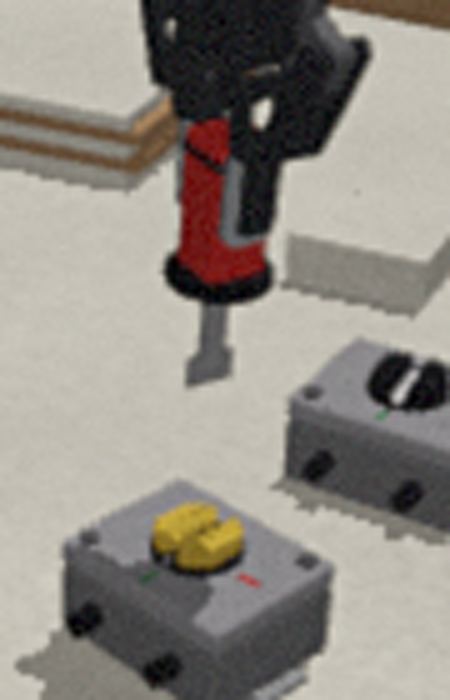

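The yellow slot now points at the green mark, and the black screw is unchanged. I'll return to the stand with the blade above 0.11 m, since the path crosses a small driver that is 0.075 m tall.

>>> step_arm(motion="0.2 0.95 -0.04 0 0.9;0.2 0.98 -0.04 0 0.9;0.2 0.98 -0.04 0 0.9;0.2 0.98 -0.04 0 0.9;0.2 0.98 -0.04 0 0.9")

```text
time: 12.65
tool_pos: [0.5265, -0.0805, 0.2175]
tcp_rot: [3.117, 0.051, -0.509]
contact_force: [0.5, 0.6, -1.3]
width: 0.317
```

>>> step_arm(motion="0.2 0.98 -0.04 0 0.9;0.2 0.98 -0.04 0 0.9;0.2 0.98 -0.04 0 0.9;0.2 0.98 -0.04 0 0.9")

```text
time: 13.15
tool_pos: [0.4929, -0.1785, 0.22]
tcp_rot: [3.116, 0.056, -0.515]
contact_force: [0.4, -0.7, -1.6]
width: 0.318
```

```bash
python3 -c "
from h import *
tip(.463,-.2665,.10,-30)"
```

```text
t 13.15 tip [ 0.4883 -0.1781  0.1445] yaw -29.5 tilt 3.53 toolz [-0.061  0.005 -0.998] F [ 0.4 -0.7 -1.6] M [-0.05 -0.14  0.03] w 0.318 q7 -0.357 
 need [0.96 3.53 1.82] turn 0.5
```

>>> step_arm(motion="0.26 0.95 0.1 0 0.9;0.26 0.95 0.2 0 0.9;0.26 0.95 0.3 0 0.9;0.18 0.5 0.3 0 0.9")

```text
time: 13.65
tool_pos: [0.4683, -0.2662, 0.1955]
tcp_rot: [3.116, 0.059, -0.522]
contact_force: [-0.4, 0.2, -0.7]
width: 0.319
```

```bash
python3 -c "
from h import *
tip(.463,-.2665,.085,-30)
g=cams.grab_frame('scene');crop(g,120,130,250,320,4,'i1')
c=lambda P:((np.array(proj(g,P))-[120,130])*4).round()
print('hole centre top',c([.463,-.2665,.06]),'blade edge ctr',c([.463,-.2665,.1]))
x=cams.grab_frame('top'); x0,y0=230,155; crop(x,230,155,300,225,8,'i2')"
```

```text
t 13.65 tip [ 0.4634 -0.2656  0.12  ] yaw -29.9 tilt 3.68 toolz [-0.064  0.007 -0.998] F [-0.4  0.2 -0.7] M [-0.04 -0.04 -0.04] w 0.319 q7 -0.199 
 need [0.08 0.   1.4 ] turn 0.1
hole centre top [244. 556.] blade edge ctr [231. 490.]
```

View pics/i1.png

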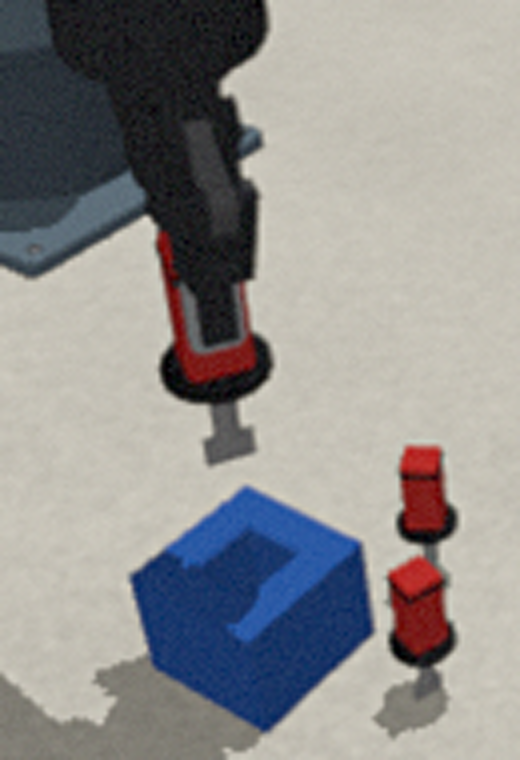

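View pics/i2.png

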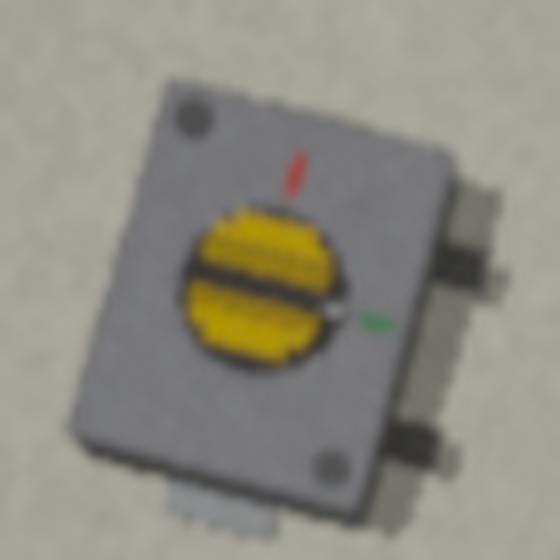

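The top view shows the yellow slot pointing at the green mark and parallel to the box's short side, so it is fully locked. The blade is above the stand's hole (scene crop (230,460), hole at about (246,565)). I'll descend.

>>> step_arm(motion="0.04 0 0.6 0 0.9;0.04 -0.01 0.6 0 0.9;0.03 0 0.4 0 0.9")

```text
time: 14.12
tool_pos: [0.4693, -0.2638, 0.1527]
tcp_rot: [3.118, 0.06, -0.519]
contact_force: [0.3, 0.7, -1.3]
width: 0.317
```

```bash
python3 -c "
from h import *
tip(.463,-.2665,.02,-30)"
```

```text
t 14.12 tip [ 0.4645 -0.2631  0.0771] yaw -29.7 tilt 3.69 toolz [-0.064  0.009 -0.998] F [ 0.3  0.7 -1.3] M [-0.02 -0.06 -0.03] w 0.317 q7 -0.215 
 need [0.15 0.09 2.28] turn 0.3
```

>>> step_arm(motion="0.05 0.1 0.5 0 0.9;0.04 0 0.6 0 0.9;0.03 0 0.6 0 0.9")

```text
time: 14.5
tool_pos: [0.4683, -0.2666, 0.1072]
tcp_rot: [3.118, 0.06, -0.518]
contact_force: [0.1, 0.0, -0.8]
width: 0.319
```

```bash
python3 -c "
from h import *
tip(.463,-.2665,.011,-30)"
```

```text
t 14.5 tip [ 0.4635 -0.266   0.0317] yaw -29.7 tilt 3.67 toolz [-0.063  0.009 -0.998] F [ 0.1  0.  -0.8] M [ 0.01 -0.12  0.01] w 0.319 q7 -0.225 
 need [0.04 0.01 0.83] turn 0.3
```

>>> step_arm(motion="0.03 0 0.45 0 0.9;0.02 0 0.3 0 0.9;0 0 0.04 0 0.9")

```text
time: 14.88
tool_pos: [0.4677, -0.267, 0.0868]
tcp_rot: [3.117, 0.062, -0.518]
contact_force: [-7.3, 3.2, 22.9]
width: 0.317
```

```bash
python3 -c "
from h import *
tip(.463,-.2665,.011,-30)"
```

```text
t 14.88 tip [ 0.4627 -0.2663  0.0113] yaw -29.7 tilt 3.8 toolz [-0.066  0.009 -0.998] F [-7.3  3.2 22.9] M [ 0.9   1.47 -0.01] w 0.317 q7 -0.233 
 need [0.01 0.   0.01] turn 0.3
```

The collar rests on the stand at the expected height. I'll open gently, then rise.

>>> step_arm(motion="0 0 -0.02 0 0.6;0 0 0 0 0.4;0 0 0 0 0.2;0 0 0 0 0;0 0 0 0 0")

```text
time: 15.5
tool_pos: [0.4688, -0.2675, 0.0878]
tcp_rot: [3.117, 0.059, -0.518]
contact_force: [1.0, -0.2, 0.4]
width: 0.995
```

```bash
python3 -c "
from h import *
tip(.463,-.2665,.011,-30)
g=cams.grab_frame('scene');crop(g,120,160,250,310,4,'j1')"
```

```text
t 15.5 tip [ 0.464  -0.2669  0.0123] yaw -29.7 tilt 3.66 toolz [-0.063  0.008 -0.998] F [ 1.  -0.2  0.4] M [-0.05 -0.1  -0.01] w 0.995 q7 -0.232 
 need [-0.04  0.01  0.05] turn 0.3
```

View pics/j1.png

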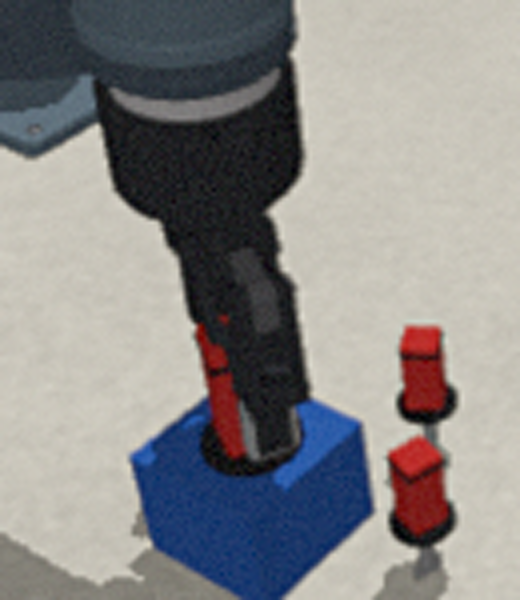

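The driver is released in the stand with the fingers open around the handle. I'll rise straight up and clear the area.

>>> step_arm(motion="0 0 -0.5 0 0;0 0 -0.9 0 0;0 0 -1 0 0;0 0 -1 0 0;0 0 -1 0 0")

```text
time: 16.18
tool_pos: [0.4753, -0.268, 0.2024]
tcp_rot: [3.118, 0.061, -0.518]
contact_force: [0.3, -1.0, 0.7]
width: 1.002
```

>>> step_arm(motion="0 1 -0.6 0 0;0 1 -0.3 0 0;0 1 0 0 0;0 1 0 0 0;0 1 0 0 0")

```text
time: 16.8
tool_pos: [0.4175, -0.3785, 0.2363]
tcp_rot: [3.119, 0.051, -0.512]
contact_force: [1.0, -0.9, -0.8]
width: 0.996
```

>>> step_arm(motion="0 0.5 0 0 0;0 0 0 0 0;0 0 0 0 0")

```text
time: 17.18
tool_pos: [0.411, -0.3902, 0.2381]
tcp_rot: [3.119, 0.05, -0.514]
contact_force: [0.1, 0.3, 0.1]
width: 1.002
```

```bash
python3 - <<'E'
from h import *
g=cams.grab_frame('scene');f=cams.grab_frame('top')
crop(g,120,160,360,320,3,'k1');crop(f,350,180,450,270,8,'k2');cv2.imwrite('pics/k3.png',f['img'][:,:,::-1])
i=f["img"].astype(int);r,gg,b=i[...,0],i[...,1],i[...,2]
red=((r>120)&(gg<70)&(b<70)).astype(np.uint8)
print("red",quad(f,red,.126,(405,220,440,255))[:2])
s=get_state();print(s['time'],s['tool_pos'],s['width'],s['contact_force'],abs(s['qd']).max())
E
```

```text
red (159.5, ((0.4661836326122284, -0.26566243171691895), (0.025828925892710686, 0.02508845366537571), 62.18352508544922))
17.275 [ 0.41104115 -0.39017692  0.23796631] 1.00119596285886 [ 0.41902736 -0.58515028 -0.23378927] 0.003153130190724276
```

View pics/k1.png

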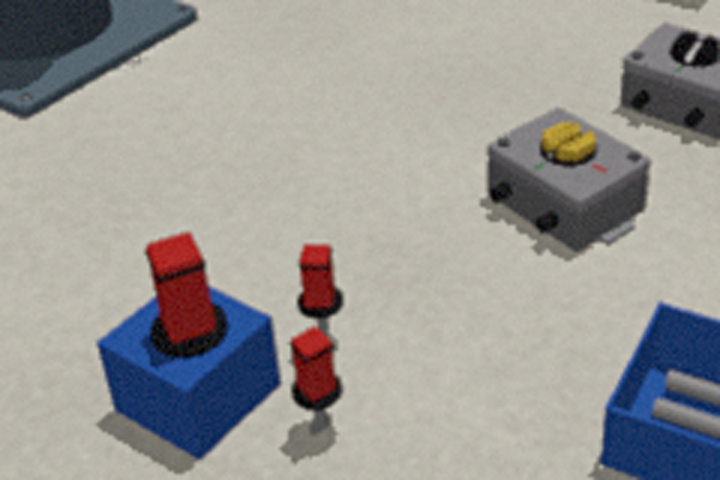

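View pics/k3.png

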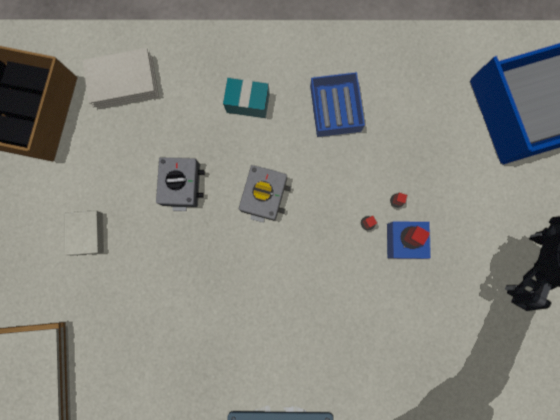

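The driver is back in the stand: its handle top is within 4 mm of the stand's centre, where a 10° lean would shift it about 20 mm. The yellow screw is locked, the black one is unchanged, and the arm is clear.

```bash
python3 -c "
from workcell import hand_in
print(hand_in())"
```

```text
the job is handed in; nothing more can be done
None
```

I took the large red driver from its stand, seated its blade in the yellow screw's slot, turned the screw clockwise to its stop, put the driver back and handed the job in at about 17 s. `hand_in()` reports no verdict.

- **Seating:** the tip reached z 0.0535 against the slot floor at 0.054, with a 30 N reaction.
- **Turning:** the tip stayed within about 1 mm of the slot floor throughout. At the end the moment jumped to about 1.5 N m, which I took as the stop.
- **Last pictures:** the yellow slot points at the green mark, parallel to the box's short side. The black screw is unchanged by eye, and the arm is clear.
- **Driver:** it stands upright, its handle top about 4 mm from the stand's centre by the top camera. It was about 2.6 mm before I moved it.

**Did not match:**
- The stop came at a tool yaw about 5–13° beyond what I expected from the measured slot and the stated play. The likely cause is a few degrees of slip or play in the grip.
- The scene camera read about 1 px (2 mm) off the arm's own positions.
- While carrying the driver the tool sagged to a tilt of 3–4°, which is below the 0.2 rad (11°) limit.

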